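# Clear the potting scale and hold the pot ready over it

## Task

Get the potting scale ready: with the yellow scraper block, wipe the four crock chips off its steel plate into the blue tray beside it, without leaning hard on the plate, and stand the scraper back upright on the open cart top. Then lift the red pot over the tote and hold it still and level just above the plate, about a centimetre clear, centred and with its long sides along the plate's long sides, so that I can zero the scale; finish there, still holding the pot, with nothing touching the plate. Keep your fingers and the pot off the chips, never let the pot touch the plate, and leave the jar, clip, scoop and stake as they are.

Things in the scene. Friction and masses are not known exactly. Their poses are not given: they have to be found in the camera images.
- scale: digital bench scale, fixed in place: white housing with a stainless weighing plate on top and a low display console on its -x side (towards the robot at yaw 0). Origin on the cart top, under the centre of the plate; z up; y along the plate's long side. The housing under the plate is 130 (x) x 160 (y) mm, the console reaches to x = -125 mm and is 36 mm high, lower than the plate
- plate: stainless weighing plate of the scale, flat and rimless, 150 mm along x, 190 mm along y, 8 mm thick; origin at the CENTRE OF ITS TOP FACE, 50 mm above the cart top; axes as the scale's. It does not move
- tray: blue shallow open tray, fixed, against the +y side of the scale, long side along the plate's edge; outside 210 (x) x 110 (y) x 30 mm high, walls 4 mm. Origin at the centre of its underside on the cart top, about 138 mm along +y from the scale's origin; axes as the scale's. The plate overhangs its near wall by 8 mm: what is pushed off the plate's +y edge drops in
- chip1: loose terracotta crock chip, about 24 x 18 x 9 mm, 11 g, lying flat on the plate at the start; origin at the centre of its underside, z up. At the start all four chips lie within 50 mm of the plate's middle in x and in y
- chip2: loose terracotta crock chip, about 24 x 18 x 9 mm, 11 g, lying flat on the plate at the start; origin at the centre of its underside, z up. At the start all four chips lie within 50 mm of the plate's middle in x and in y
- chip3: loose terracotta crock chip, about 24 x 18 x 9 mm, 11 g, lying flat on the plate at the start; origin at the centre of its underside, z up. At the start all four chips lie within 50 mm of the plate's middle in x and in y
- chip4: loose terracotta crock chip, about 24 x 18 x 9 mm, 11 g, lying flat on the plate at the start; origin at the centre of its underside, z up. At the start all four chips lie within 50 mm of the plate's middle in x and in y
- scraper: yellow plastic scraper block with a black rubber edge along its underside, standing upright on the cart top, 0.16 kg. Foot 130 mm long (its x) and 30 mm thick (its y), 28 mm high; above it a grip 100 mm (x) x 22 mm (y) that reaches up to 70 mm. Origin at the centre of its underside, z up. Grip it across its thickness (along its y)
- pot: red ceramic oblong plant pot, straight-sided, open top, empty: 60 mm wide (its x), 110 mm long (its y), 70 mm high, walls 6 mm, about 0.4 kg. Origin at the centre of its underside, z up. Grip it across its 60 mm width (along its x)
- tote: dark green open tool tote, fixed, between the pot's side and the scale: 300 (x) x 90 (y) x 80 mm high, walls 5 mm; origin at the centre of its underside
- jar: glass jar with a steel lid, 62 mm across, 110 mm high, standing in the tote (its top about 115 mm above the cart top); origin at the centre of its underside
- clip: orange spring clip, 75 x 39 x 24 mm, lying in the tote; origin at the centre of its underside
- scoop: green plastic scoop, 212 mm long (its y), 66 mm wide, 40 mm high, lying behind the pot's and scraper's places; origin under the closed end of its blade: the blade reaches 100 mm to +y, the handle 111 mm to -y
- stake: bamboo stake 420 mm long (its y), 9 mm thick, lying near the back of the cart top; origin at the middle of its underside

How it is judged:
By the outcome, as a careful person would: the job done as asked, in the order asked, and still so for the second after the job is handed in, while the arm keeps its last pose, push and grip.
It also fails if it takes over 72 s, if anything falls off the work surface, if the arm or the gripper's body presses on something with over 40 N, if the wrist force passes 120 N, or if a joint passes its speed limit or range.

## Robot

A 6-joint arm with a two-finger parallel gripper is mounted at the origin on the work surface. World frame = base frame: x ahead of the robot, y to its left, z up, the work surface at z = 0. Lengths are in mm, angles in degrees, forces in N, time in s.
With the tool pointing down it reaches from about 350 to 850 mm from the base axis. Payload 8.1 kg.
Tool frame: the origin (TCP) lies midway between the tips of the shut fingers; the grasp point (between the pads) lies 19 mm behind it; z points along the fingers, y is the line along which they close (so a half turn about z gives the same grasp; the last joint's range is limited). The gripper opens to 85 mm and grips with 20 to 120 N. Pads are 22 mm wide; open, the fingers measure 114 mm over their backs; the gripper's body (76 mm by 85 mm) begins 54 mm behind the grasp point. The pads swing forward as they close: fully open they stand 13 mm farther back than shut.
Start: joints at [-81.498, 7.471, 85.268, -0, 87.261, -4.893], TCP at [139.026, -583.676, 231.292] pointing down, gripper open.
Joint ranges: [-169.43, 169.43], [-51.17, 129.36], [1.28, 143.12], [-76.62, 256.62], [0, 156.53], [-152.29, 152.29]. Speed limits (degrees/s): [136.94, 136.94, 159.86, 180, 180, 180].

## Interface

Orientations are given as [roll, pitch, yaw] about the fixed x, y, z axes, in that order (R = Rz(yaw) Ry(pitch) Rx(roll)).
In Python, from bench import r gives the robot as it stands.
- The arm moves only by the tool apply_moves, never from a script. Its argument "steps" is a list of rows, each a list of 7 numbers: the opening, from -1 (shut) to 1 (fully open), then the shift along the tool's x, y, z in mm, then the turn, a rotation vector about the tool's x, y, z in units of 5 degrees (1.0 is 5 degrees). A call has exactly 8 rows; each row shifts and turns the commanded pose from where the row before left it, along the tool's axes as they then stand; what a row does not reach is not made up. A row lasts 1/10 s, in which the tool goes at most 50 mm and 8.59 degrees, less where a joint would pass 70% of its speed; a pose out of reach is approached as far as the arm can. A call is refused whole if a number of a shift passes 50 or a number of a turn 1, either way. A call with a gripper value outside its range is refused whole. The fingers move at their own pace and stop on an object; "squeeze" is the grip in N (left out, the last holds). Time passes only in rows, so rows that do not move let the fingers close, or fill a call up. It gives the time, the measured TCP pose, the force, the opening and the grip force at its end, in the units of the state.
- r.sense(): the state, without advancing time (a new reading comes with each control period).
- r.snapshot(name): name is "scene" or "top" or "wrist"; returns a dict with "color" (480x640x3 uint8, blue, green, red), "depth" (480x640 float32, mm along the optical axis (not along the pixel's ray), 0 where there is no reading), "mtx" (3x3 intrinsics, pixels), "dist" ([k1, k2, p1, p2, k3] as OpenCV has them; the pictures are not rectified), "T" (4x4, takes a point from camera to world coordinates); the wrist camera has in their place "hand_eye" (4x4, takes a point from camera to tool coordinates, whose origin is the TCP and whose axes are the flange's). Camera axes: x right, y down, z forward; pixel columns grow to the right and rows downward; lengths in mm; the calibration is good to about 2 mm. A picture is of the moment at which its call begins: read the wrist's pose just before it.
- r.hand_in(): hands the job in; it is judged then, once.
The state is a dict: "time": time; "joint_pos": joint angles; "qd": joint speeds; "joint_efforts": joint torques, N m; "tool_pos": TCP position; "tcp_rot": TCP orientation; "ft_force": force on the tool from outside, world axes, zero at the start; "wrist_torque": the same for the moment, N m; "finger_gap": finger opening in mm; "grip_force": force on a finger pad.
Only numpy, scipy, OpenCV 4.12 (cv2) and the standard library are available. Lean on these libraries where they do the work, as an engineer would, in place of code of your own. Each camera call takes 0.05 s, during which the arm holds its last target. There are 200 camera calls.

## Working session

There is one attempt and no reset: what is moved stays moved. The work goes in short steps, Python scripts to look and compute and a tool call to move; the robot and the scene stay as the last step left them, time stands still between calls to the robot, and variables do not carry over. Pictures are saved under pics/ and viewed, at most 10 in all, crops included, and the job is handed in when it is done.

Besides the shell and the picture viewer there is one more tool, called after "Emit:" by a JSON object that holds its "fn" and its "kwargs". apply_moves: Moves the arm, as the interface text tells. Its arguments: {"type":"object","properties":{"steps":{"type":"array"},"squeeze":{"type":"number"}},"required":["steps"]}

```bash
ls; mkdir -p pics
python3 - <<'E'
from bench import r
import cv2,numpy as np,pickle
s=r.sense(); print(s)
d={}
for n in("scene","top","wrist"):
    d[n]=r.snapshot(n); cv2.imwrite(f"pics/{n}0.png",d[n]["color"])
d['s']=s
pickle.dump(d,open("d0.pkl","wb"))
for n in("scene","top"): print(d[n]["T"].round(3).tolist(),d[n]["mtx"].tolist(),d[n]["dist"])
print(d['wrist']['hand_eye'])
E
```

```text
pics
{'time': 0.0, 'joint_pos': array([-8.14981602e+01,  7.51516937e+00,  8.53294567e+01,  3.18287315e-04,
        8.72632485e+01, -4.89270546e+00]), 'qd': array([ 0.08631963,  0.02458565,  0.03479987,  0.02673717, -0.04238919,
       -0.01999663]), 'joint_efforts': array([-1.06672313e-03, -5.69401538e+01, -5.00544047e+01, -6.54502244e-06,
        1.51129958e-02, -1.01761833e-05]), 'tool_pos': array([ 138.93725707, -583.1154367 ,  230.24211392]), 'tcp_rot': array([-1.79892546e+02, -9.51735746e-03,  1.33945208e+01]), 'ft_force': array([-0.89478161, -0.16371224,  0.11184142]), 'wrist_torque': array([ 0.01826917, -0.00300086,  0.0005053 ]), 'grip_force': 0.0, 'finger_gap': 84.85306001654313}
[[0.05, 0.77, -0.636, 1239.47], [0.999, -0.033, 0.038, -32.432], [0.009, -0.637, -0.771, 846.03], [0.0, 0.0, 0.0, 1.0]] [[506.2505773664829, 0.0, 321.95983063595065], [0.0, 506.2505773664829, 238.89086892472045], [0.0, 0.0, 1.0]] [-0.14375649  0.          0.          0.          0.        ]
[[-0.025, -0.991, 0.132, 421.292], [-1.0, 0.025, -0.001, 25.177], [-0.002, -0.132, -0.991, 1265.101], [0.0, 0.0, 0.0, 1.0]] [[625.1238051855634, 0.0, 316.55658486713327], [0.0, 625.1238051855634, 239.88529921667072], [0.0, 0.0, 1.0]] [0.0119344 0.        0.        0.        0.       ]
[[ 1.07676828e-03 -9.47977753e-01 -3.18334761e-01  8.15080650e+01]
 [ 9.99999364e-01  1.12782115e-03  2.39314944e-05  1.23637192e-01]
 [ 3.36338153e-04 -3.18334584e-01  9.47978364e-01 -1.42854200e+02]
 [ 0.00000000e+00  0.00000000e+00  0.00000000e+00  1.00000000e+00]]
```

View pics/top0.png

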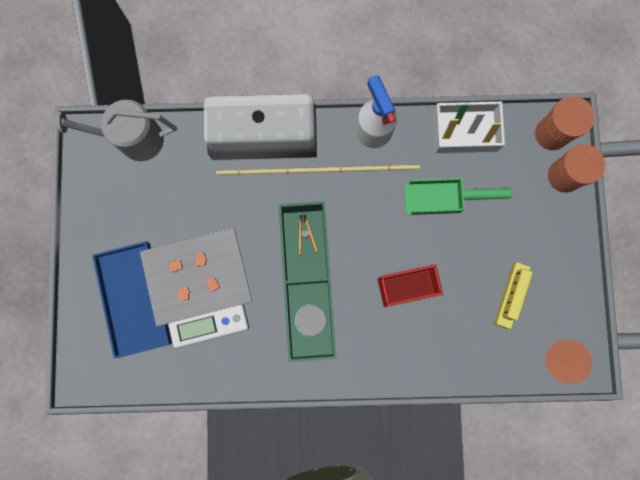

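View pics/scene0.png

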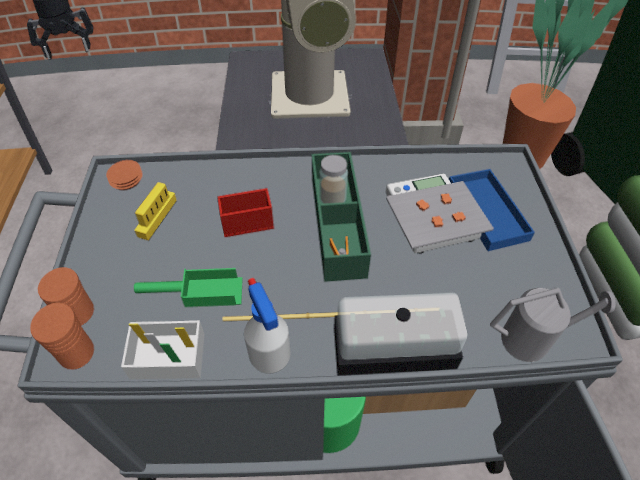

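The top view shows the plate centred at about (196,276) with four chips at (175,266), (200,259), (183,294) and (212,285). The tray is at (135,300), the tote at (307,280), the pot at (410,286) and the scraper at (514,296). The scene view agrees and shows the scraper upright.

```bash
cat > h.py <<'E'
import cv2,numpy as np,pickle
from scipy.spatial.transform import Rotation as Ro
def tcp(s):
    T=np.eye(4);T[:3,:3]=Ro.from_euler('xyz',s['tcp_rot'],degrees=True).as_matrix();T[:3,3]=s['tool_pos'];return T
def ray(c,px,T=None):
    T=c['T'] if T is None else T
    u=cv2.undistortPoints(np.float64(px).reshape(-1,1,2),c['mtx'],c['dist'])[:,0]
    return T[:3,3],np.c_[u,np.ones(len(u))]@T[:3,:3].T,u
def onz(c,px,z,T=None):
    o,d,_=ray(c,px,T); return o+d*((z-o[2])/d[:,2])[:,None]
def pts(c,mask,T=None):
    v,u=np.nonzero(mask&(c['depth']>0)); o,d,_=ray(c,np.c_[u,v],T)
    return o+d*c['depth'][v,u][:,None]
def hsv(c): return cv2.cvtColor(c['color'],cv2.COLOR_BGR2HSV)
def m(c,lo,hi): return cv2.inRange(hsv(c),np.array(lo),np.array(hi))>0
def rect(p):
    (x,y),(w,h),a=cv2.minAreaRect(np.float32(p[:,:2]))
    if w<h: w,h,a=h,w,a+90
    return np.round([x,y,w,h,(a+90)%180-90],1)   # a = long axis angle
def blobs(mask,amin):
    n,l,st,ce=cv2.connectedComponentsWithStats(mask.astype(np.uint8))
    return [l==i for i in range(1,n) if st[i,4]>=amin]
E
python3 - <<'E'
from h import *
d=pickle.load(open('d0.pkl','rb'))
R={'yellow':([22,150,120],[34,255,255]),'red':([0,200,60],[4,255,255]),'blue':([105,150,40],[118,255,255]),'green':([45,150,80],[75,255,255]),'dkgreen':([60,60,25],[90,255,95]),'chip':([4,120,120],[14,235,255])}
for n in('top','scene'):
    c=d[n]
    for k,(lo,hi) in R.items():
        for b in blobs(m(c,lo,hi),25):
            p=pts(c,b)
            if len(p)<20: continue
            z=p[:,2]
            top=p[z>np.percentile(z,97)-8]
            if p[:,0].mean()<900: print(n,k,len(p),'z',np.percentile(z,[2,50,98]).round(),'all',rect(p),'top',rect(top))
    # plate: depth z band 44..56 around
    p=pts(c,np.ones((480,640),bool)); 
    q=p[(abs(p[:,2]-50)<5)&(p[:,1]>150)&(p[:,1]<420)&(p[:,0]>350)&(p[:,0]<720)]
    print(n,'plate',len(q),q[:,2].mean(),rect(q),np.median(q,0))
E
```

```text
top blue 565 z [163. 196. 201.] all [821.  -94.4  71.8  25.9  24.6] top [821.9 -96.8  70.5  20.9  24.6]
top blue 4946 z [-2.  4. 30.] all [478.7 392.9 206.6 109.8  13.2] top [478.5 392.8 206.1 109.9  13.1]
top blue 26 z [35. 38. 44.] all [430.9 205.7  10.1   9.4  52.6] top [430.9 205.7  10.1   9.4  52.6]
top dkgreen 87 z [31. 66. 88.] all [ 838.4 -279.9   35.2   12.7  -59.9] top [ 834.3 -270.4   15.3    3.5   88.2]
top dkgreen 101 z [ 3. 13. 26.] all [ 701.9 -218.8   99.     3.6   89.9] top [ 701.4 -218.8   99.     2.6   90. ]
top dkgreen 442 z [ 3. 42. 80.] all [578.2  48.7 144.4  80.2   2.1] top [594.3  80.  153.7  61.6 -25.5]
top dkgreen 74 z [ 2. 10. 22.] all [ 639.  -221.5   98.7    2.2  -89.1] top [ 638.8 -223.1   95.5    1.8  -89.1]
top dkgreen 318 z [ 2. 44. 81.] all [430.5  41.6 143.5  80.2   2.5] top [409.6  71.4 149.5  59.3  30.6]
top chip 1522 z [ 38. 113. 118.] all [ 800.4 -469.5   77.3   76.9   86.2] top [ 800.3 -469.2   76.8   76.4   -1.6]
top chip 1419 z [ 28.  99. 104.] all [ 710.8 -489.8   74.9   73.2  -46.3] top [ 710.8 -489.8   74.9   73.2  -46.3]
top chip 91 z [5
[... 8728 characters left out ...]
64.5    34.2    18.7] top [ -215.6 -1290.8    51.9    34.1    -5.2]
scene chip 67 z [55. 59. 62.] all [484.4 284.7  25.8  21.2   3.9] top [484.4 284.7  25.8  21.2   3.9]
scene chip 70 z [57. 59. 61.] all [501.6 227.8  24.8  20.4  36.4] top [501.6 227.8  24.8  20.4  36.4]
scene chip 74 z [56. 59. 62.] all [538.2 300.1  22.7  22.1   3.1] top [538.2 300.1  22.7  22.1   3.1]
scene chip 78 z [53. 59. 62.] all [550.7 251.9  24.4  21.7   9.4] top [550.1 250.8  24.3  20.4   2.9]
scene chip 4139 z [  9. 100. 116.] all [ 756.6 -478.1  151.4  131.3  -22.6] top [ 800.3 -468.    79.    77.7  -28.9]
scene plate 4144 50.50363857699779 [517.8 263.1 193.4 153.4 -77.6] [524.32874031 258.55650185  50.54217967]
```

Run:
```python
from h import *
d=pickle.load(open('d0.pkl','rb'))
# hue samples
c=d['top']
for k,p in {'scr':(510,310),'pot':(410,272),'tote':(300,220)}.items(): print(k,hsv(c)[p[1],p[0]])
a=np.radians(13.1);ex=np.array([np.cos(a),np.sin(a)]);ey=np.array([-ex[1],ex[0]])
for n in('top','scene'):
    c=d[n];p=pts(c,np.ones((480,640),bool)); D=p[:,:2]-[510,260]; sx,sy=D@ex,D@ey
    b=abs(p[:,2]-50)<6
    for lo in(-60,-20,20,60):
        w=b&(abs(sy-lo)<15)&(abs(sx)<120); v=b&(abs(sx-lo)<15)&(abs(sy)<110)
        print(n,lo,'x edges',np.percentile(sx[w],[1,99]).round(1),'y edges',np.percentile(sy[v],[1,99]).round(1))
    for nm,x0,x1,y0,y1,z in(('scr',380,560,-440,-290,8),('pot',430,560,-230,-90,8),('scr2',380,560,-440,-290,60),('pot2',430,560,-230,-90,60),('tote',340,680,-10,110,55)):
        q=p[(p[:,0]>x0)&(p[:,0]<x1)&(p[:,1]>y0)&(p[:,1]<y1)&(p[:,2]>z)&(p[:,2]<90)]; print(n,nm,rect(q),q[:,2].max().round(1))
    t=p[(p[:,2]>105)&(p[:,2]<135)&(p[:,0]>350)&(p[:,0]<680)&(abs(p[:,1]-45)<60)]; print('jar',t.mean(0))
```

```text
scr [ 28 125 208]
pot [  1 184 129]
tote [ 16 125 126]
top -60 x edges [-64.4  82.1] y edges [-93.3  92.2]
top -20 x edges [-64.8  83. ] y edges [-93.5  92.7]
top 20 x edges [-64.9  82.7] y edges [-93.3  92.2]
top 60 x edges [-64.2  82.2] y edges [-93.4  92.2]
top scr [ 459.9 -381.1  133.4   75.6  -21.4] 76.4
top pot [ 490.5 -155.2  110.5   60.2  -79.3] 75.7
top scr2 [ 467.9 -360.2   99.8   24.2  -20.8] 76.4
top pot2 [ 490.5 -155.2  110.5   60.2  -79.3] 75.7
top tote [504.8  44.8 300.8  90.1   2.6] 89.8
jar [428.36041281  38.5702041  114.26833283]
scene -60 x edges [-64.2  82.2] y edges [-92.8  94.9]
scene -20 x edges [-65.4  82.1] y edges [-93.9  92.5]
scene 20 x edges [-65.7  81.9] y edges [-93.4  93.2]
scene 60 x edges [-63.9  82.1] y edges [-93.4  92.9]
scene scr [ 467.4 -359.7  131.2   33.3  -21.3] 74.4
scene pot [ 489.2 -154.2  111.4   65.   -78.3] 73.8
scene scr2 [ 467.2 -361.2  102.3   26.4  -20.4] 74.4
scene pot2 [ 489.2 -154.3  111.5   65.   -78.2] 73.8
scene tote [501.9  44.7 305.3  91.    2.7] 90.0
jar [431.77587453  38.18524763 113.97945844]
```

Emit:
{"fn": "apply_moves", "kwargs": {"steps": [[1,36,-14,8,0,0,0],[1,36,-14,8,0,0,0],[1,36,-14,8,0,0,0],[1,36,-14,8,0,0,0],[1,36,-14,8,0,0,0],[1,36,-14,8,0,0,0],[1,36,-14,8,0,0,0],[1,36,-14,8,0,0,0]]}}

```text
time: 0.95
tool_pos: [394.3, -406.8, 166.7]
tcp_rot: [-180.0, 0.0, 13.4]
ft_force: [0.8, 0.3, 0.0]
finger_gap: 85.2
grip_force: 0.0
```

Emit:
{"fn": "apply_moves", "kwargs": {"steps": [[1,28,-10,5,0,0,0],[1,28,-10,5,0,0,0.9],[1,0,0,0,0,0,1],[1,0,0,0,0,0,1],[1,0,0,0,0,0,1],[1,0,0,0,0,0,1],[1,0,0,0,0,0,1],[1,0,0,0,0,0,1]]}}

```text
time: 1.75
tool_pos: [442.9, -375.4, 156.9]
tcp_rot: [-180.0, 0.0, -21.3]
ft_force: [0.1, 0.2, -0.2]
finger_gap: 85.6
grip_force: 0.0
```

```bash
cat >> h.py <<'E'
def go(s,xyz,yaw):
    T=tcp(s); d=T[:3,:3].T@(np.array(xyz)-T[:3,3])
    y=s['tcp_rot'][2]; print('pos',s['tool_pos'].round(1),s['tcp_rot'].round(2),'f',s['ft_force'].round(1),'gap',s['finger_gap'].round(1),s['grip_force'],'-> tool shift',d.round(1),'turn z units',round(-((yaw-y+180)%360-180)/5,2))
E
python3 - <<'E'
from h import *
from bench import r
s=r.sense(); c=r.snapshot('wrist'); cv2.imwrite('pics/w1.png',c['color']); T=tcp(s)@c['hand_eye']
p=pts(c,np.ones((480,640),bool),T)
for lo,hi in((8,24),(60,80)):
    q=p[(p[:,0]>380)&(p[:,0]<560)&(p[:,1]>-440)&(p[:,1]<-290)&(p[:,2]>lo)&(p[:,2]<hi)]; print(len(q),rect(q),np.median(q[:,2]))
go(s,[468,-360,32],-21)
E
```

```text
119 [ 463.1 -375.3  126.5   30.5   -7.1] 13.672973617787022
6207 [ 466.3 -361.4   98.9   22.8  -21.2] 70.05152460665985Traceback (most recent call last):
  File "<stdin>", line 7, in <module>
  File "h.py", line 25, in go
    y=s['tcp_rot'][2]; print('pos',s['tool_pos'].round(1),s['tcp_rot'].round(2),'f',s['ft_force'].round(1),'gap',s['finger_gap'].round(1),s['grip_force'],'-> tool shift',d.round(1),'turn z units',round(-((yaw-y+180)%360-180)/5,2))
                                                                                                                 ^^^^^^^^^^^^^^^^^^^^^
AttributeError: 'float' object has no attribute 'round'
```

View pics/w1.png

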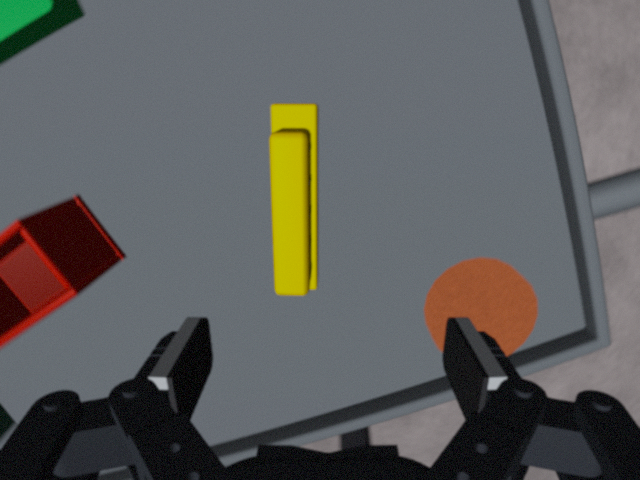

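The wrist view shows the scraper's grip bar at (291,210), aligned with the tool and 22 px left of where the fingers will close. The pot is at the left edge.

Emit:
{"fn": "apply_moves", "kwargs": {"steps": [[1,17,-22,10,0,0,0],[1,0,0,25,0,0,0],[1,0,0,25,0,0,0],[1,0,0,25,0,0,0],[1,0,0,20,0,0,0],[1,0,0,12,0,0,0],[1,0,0,6,0,0,0],[1,0,0,0,0,0,0]]}}

```text
time: 2.6
tool_pos: [466.6, -360.9, 33.8]
tcp_rot: [-180.0, 0.1, -21.1]
ft_force: [-0.3, -0.5, 0.3]
finger_gap: 85.5
grip_force: 0.0
```

Emit:
{"fn": "apply_moves", "kwargs": {"steps": [[-0.2,0,0,0,0,0,0],[-1,0,0,0,0,0,0],[-1,0,0,0,0,0,0],[-1,0,0,0,0,0,0],[-1,0,0,0,0,0,0],[-1,0,0,0,0,0,0],[-1,0,0,0,0,0,0],[-1,0,0,0,0,0,0]], "squeeze": 60}}

```text
time: 3.4
tool_pos: [467.3, -361.4, 35.0]
tcp_rot: [180.0, -0.1, -21.1]
ft_force: [-1.3, 1.5, 4.9]
finger_gap: 21.4
grip_force: 59.6
```

Emit:
{"fn": "apply_moves", "kwargs": {"steps": [[-1,0,0,-6,0,0,0],[-1,0,0,-16,0,0,-0.4],[-1,0,0,-22,0,0,-0.9],[-1,0,0,-24,0,0,-1],[-1,0,0,-24,0,0,-1],[-1,0,0,-24,0,0,-1],[-1,0,0,-20,0,0,-1],[-1,0,0,-14,0,0,-0.8]]}}

```text
time: 4.2
tool_pos: [466.9, -361.3, 185.8]
tcp_rot: [180.0, -0.0, 9.6]
ft_force: [-0.1, -0.5, -2.1]
finger_gap: 21.3
grip_force: 58.8
```

Emit:
{"fn": "apply_moves", "kwargs": {"steps": [[-1,4,-10,0,0,0,-0.5],[-1,8,-22,0,0,0,-0.25],[-1,12,-32,0,0,0,0],[-1,14,-38,0,0,0,0],[-1,14,-38,0,0,0,0],[-1,14,-38,0,0,0,0],[-1,14,-38,0,0,0,0],[-1,14,-38,0,0,0,0]]}}

```text
time: 5.0
tool_pos: [500.7, -90.1, 182.7]
tcp_rot: [-179.9, 0.1, 13.1]
ft_force: [0.5, -0.1, -1.7]
finger_gap: 21.3
grip_force: 58.9
```

Emit:
{"fn": "apply_moves", "kwargs": {"steps": [[-1,14,-38,0,0,0,0],[-1,14,-38,0,0,0,0],[-1,14,-38,0,0,0,0],[-1,14,-38,0,0,0,0],[-1,14,-38,0,0,0,0],[-1,12,-32,0,0,0,0],[-1,8,-20,0,0,0,0],[-1,3,-8,0,0,0,0]]}}

```text
time: 5.8
tool_pos: [534.2, 174.4, 182.6]
tcp_rot: [-180.0, 0.1, 13.3]
ft_force: [0.2, -0.7, -3.1]
finger_gap: 21.7
grip_force: 58.9
```

```bash
sed -i "s/s\['finger_gap'\].round(1)/round(float(s['finger_gap']),1)/" h.py
python3 - <<'E'
from h import *
from bench import r
s=r.sense(); c=r.snapshot('wrist'); cv2.imwrite('pics/w2.png',c['color']); T=tcp(s)@c['hand_eye']
go(s,[538,178.7,90],13.1)
p=pts(c,np.ones((480,640),bool),T); q=p[abs(p[:,2]-50)<4]; print('plate',rect(q),np.median(q[:,2]))
for n in('top','scene'):
    c=r.snapshot(n); cv2.imwrite(f'pics/{n}2.png',c['color']); p=pts(c,np.ones((480,640),bool))
    h=hsv(c).reshape(-1,3)
    v,u=np.nonzero(m(c,[22,110,100],[34,255,255])); mk=np.zeros((480,640),bool); mk[v,u]=1
    for b in blobs(mk,60):
        q=pts(c,b); 
        if abs(q[:,1]-180).mean()<120: print(n,rect(q),np.percentile(q[:,2],[1,50,99]))
E
```

```text
pos [534.2 174.4 182.6] [-1.7996e+02  1.4000e-01  1.3280e+01] f [ 0.2 -0.7 -3.1] gap 21.7 58.87127637863159 -> tool shift [ 4.9 -3.2 92.6] turn z units 0.04
plate [485.8 126.5 441.3 298.2 -73.5] 50.37344948480583
top [490.3 165.2  42.5  20.4   1.9] [166.43002321 215.21004424 314.32269334]
scene [432.9 200.2 341.   51.3  -9.3] [154.34826549 194.52714322 222.9177793 ]
```

View pics/w2.png

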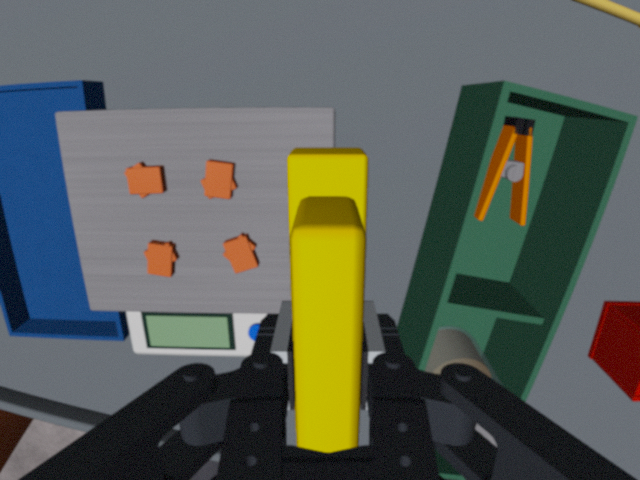

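The wrist view shows the scraper held straight. The plate's far edge runs from (57,112) to (334,108) and its left edge goes down to (90,310). The chips are at (145,180), (219,180), (160,258) and (241,253).

Run:
```python
from h import *
from bench import r
s=r.sense(); c=r.snapshot('wrist'); T=tcp(s)@c['hand_eye']
P=onz(c,[[57,112],[334,108],[90,310]],50,T)
D=np.radians; print(P.round(1),np.linalg.norm(P[1]-P[0]),np.linalg.norm(P[2]-P[0]))
v=P[0]-P[1];print('yaxis ang',np.degrees(np.arctan2(v[1],v[0]))-90)
print('centre',((P[1]+P[2])/2).round(1))
a=D(13.1);ex=np.array([np.cos(a),np.sin(a)]);ey=np.array([-ex[1],ex[0]])
for b in blobs(m(c,[4,120,120],[14,255,255]),100):
    vv,uu=np.nonzero(b); q=onz(c,np.c_[uu,vv],57,T)[:,:2]-[518.7,261.5]; q=np.c_[q@ex,q@ey]
    print(q.mean(0).round(1),q.min(0).round(1),q.max(0).round(1))
```

```text
[[570.1 367.7  50. ]
 [611.6 185.4  50. ]
 [424.1 336.5  50. ]] 186.96835154317537 149.24637819191355
yaxis ang 12.827598260086916
centre [517.9 260.9  50. ]
[  49.  -215.7] [  37.5 -220.3] [  57.7 -211.8]
[ 27.6 -16.5] [ 15.3 -27.6] [40.2 -4.8]
[27.8 34.3] [16.3 22.3] [38.8 47.1]
[-24.5 -27.9] [-38.6 -39.3] [-10.9 -16.3]
[-29.   30.4] [-42.2  18.6] [-16.9  41. ]
```

Emit:
{"fn": "apply_moves", "kwargs": {"steps": [[-1,5,-3,10,0,0,0],[-1,0,0,18,0,0,0],[-1,0,0,20,0,0,0],[-1,0,0,20,0,0,0],[-1,0,0,14,0,0,0],[-1,0,0,8,0,0,0],[-1,0,0,2,0,0,0],[-1,0,0,0,0,0,0]]}}

```text
time: 6.8
tool_pos: [540.0, 175.9, 92.5]
tcp_rot: [180.0, -0.0, 13.1]
ft_force: [-0.7, 0.4, -2.0]
finger_gap: 21.4
grip_force: 59.0
```

Run:
```python
from h import *
from bench import r
s=r.sense(); go(s,[538,178.7,86.5],13.1)
c=r.snapshot('scene'); im=c['color']; cv2.imwrite('pics/s3.png',cv2.resize(im[130:290,340:560],None,fx=3,fy=3))
```

```text
pos [540.  175.9  92.5] [ 1.800e+02 -1.000e-02  1.313e+01] f [-0.7  0.4 -2. ] gap 21.4 58.966909646987915 -> tool shift [-1.3 -3.2  6. ] turn z units 0.01
```

View pics/s3.png

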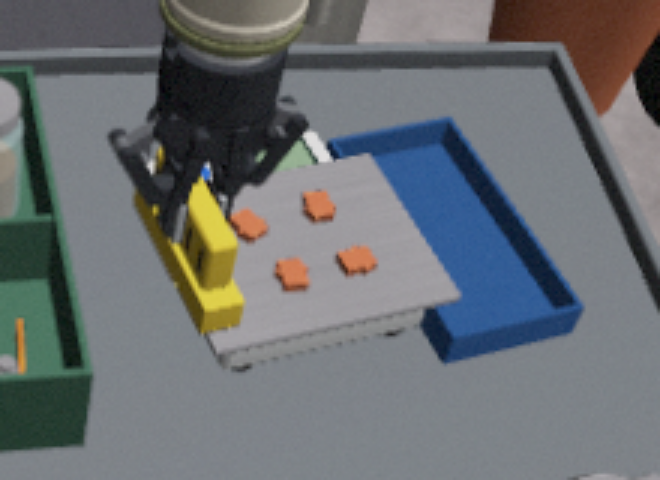

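The crop shows the scraper at the plate's -y edge, behind all four chips, with the plate clear ahead up to the tray.

Emit:
{"fn": "apply_moves", "kwargs": {"steps": [[-1,-1,-3,2,0,0,0],[-1,0,0,2,0,0,0],[-1,0,0,1.5,0,0,0],[-1,0,0,0,0,0,0],[-1,0,-3,0,0,0,0],[-1,0,-5,0,0,0,0],[-1,0,-6,0,0,0,0],[-1,0,-6,0,0,0,0]]}}

```text
time: 7.65
tool_pos: [533.4, 198.8, 86.8]
tcp_rot: [-180.0, -0.0, 13.2]
ft_force: [-0.5, 0.3, -1.4]
finger_gap: 21.6
grip_force: 59.0
```

Run:
```python
from h import *
from bench import r
s=r.sense(); print(s['wrist_torque']);go(s,[518.5-22.7,261.3+97.4,86.5],13.1)
```

```text
[-0.05654495 -0.0321721   0.03057226]
pos [533.4 198.8  86.8] [-1.7999e+02 -1.0000e-02  1.3150e+01] f [-0.5  0.3 -1.4] gap 21.6 58.96720290184021 -> tool shift [  -0.3 -164.2    0.4] turn z units 0.01
```

Emit:
{"fn": "apply_moves", "kwargs": {"steps": [[-1,0,-7,0.4,0,0,0],[-1,0,-8,0.3,0,0,0],[-1,0,-8,0,0,0,0],[-1,0,-8,0,0,0,0],[-1,0,-8,0,0,0,0],[-1,0,-8,0,0,0,0],[-1,0,-8,0,0,0,0],[-1,0,-8,0,0,0,0]]}}

```text
time: 8.45
tool_pos: [519.0, 260.2, 86.1]
tcp_rot: [180.0, 0.0, 13.1]
ft_force: [-0.6, -0.6, -1.9]
finger_gap: 21.2
grip_force: 59.0
```

Emit:
{"fn": "apply_moves", "kwargs": {"steps": [[-1,0,-8,0,0,0,0],[-1,0,-8,0,0,0,0],[-1,0,-8,0,0,0,0],[-1,0,-8,0,0,0,0],[-1,0,-8,0,0,0,0],[-1,0,-8,0,0,0,0],[-1,0,-8,0,0,0,0],[-1,0,-8,0,0,0,0]]}}

```text
time: 9.25
tool_pos: [504.5, 322.5, 86.1]
tcp_rot: [-180.0, -0.0, 13.1]
ft_force: [0.4, -0.9, -2.1]
finger_gap: 21.4
grip_force: 59.0
```

Emit:
{"fn": "apply_moves", "kwargs": {"steps": [[-1,0,-8,0,0,0,0],[-1,0,-8,0,0,0,0],[-1,0,-8,0,0,0,0],[-1,0,-6,0,0,0,0],[-1,0,-4,0,0,0,0],[-1,0,0,0,0,0,0],[-1,0,0,-6,0,0,0],[-1,0,0,-14,0,0,0]]}}

```text
time: 10.05
tool_pos: [496.0, 354.1, 105.3]
tcp_rot: [179.9, 0.2, 13.1]
ft_force: [-0.4, -0.3, -1.2]
finger_gap: 21.3
grip_force: 59.0
```

Run:
```python
from h import *
from bench import r
s=r.sense();go(s,[495.8,358.7,186],13.1)
a=np.radians(13.1);ex=np.array([np.cos(a),np.sin(a)]);ey=np.array([-ex[1],ex[0]])
for n in('scene','top'):
    c=r.snapshot(n)
    if n=='scene': cv2.imwrite('pics/s4.png',cv2.resize(c['color'][130:290,340:560],None,fx=3,fy=3))
    for b in blobs(m(c,[4,120,100],[14,255,255]),15):
        q=pts(c,b)
        if len(q)<8: continue
        k=q.mean(0)
        if np.hypot(*(k[:2]-[495,330]))<200 and k[2]>-5: D=q[:,:2]-[518.5,261.3]; print(n,len(q),k.round(1),'sx',(D@ex).min().round(),(D@ex).max().round(),'sy',(D@ey).min().round(),(D@ey).max().round())
```

```text
pos [496.  354.1 105.3] [1.7994e+02 1.6000e-01 1.3130e+01] f [-0.4 -0.3 -1.2] gap 21.3 58.96271109580994 -> tool shift [  0.6  -4.5 -80.7] turn z units 0.01
```

View pics/s4.png

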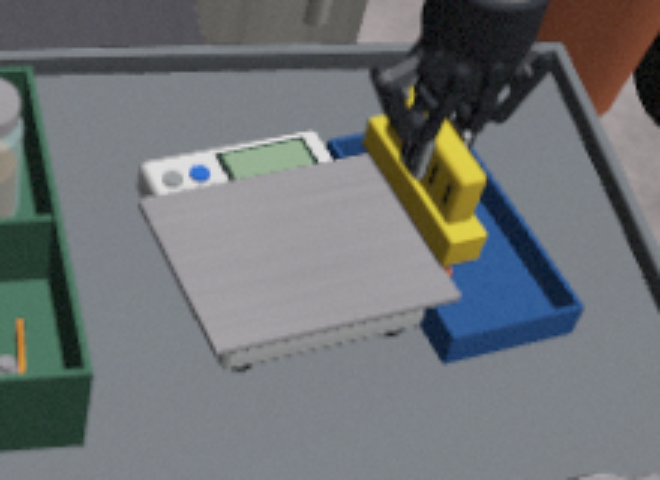

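The crop shows the plate bare, with a chip showing at (447,272) in the tray beside the scraper. I'll lift, move away and check the count.

Emit:
{"fn": "apply_moves", "kwargs": {"steps": [[-1,0,0,-16,0,0,0],[-1,0,0,-20,0,0,0],[-1,0,0,-20,0,0,0],[-1,0,0,-16,0,0,0],[-1,-2,8,-8,0,0,0],[-1,-6,20,0,0,0,0],[-1,-8,30,0,0,0,0],[-1,-10,38,0,0,0,0]]}}

```text
time: 10.95
tool_pos: [492.8, 254.7, 185.8]
tcp_rot: [180.0, 0.0, 13.2]
ft_force: [1.0, -0.2, -2.3]
finger_gap: 21.2
grip_force: 58.9
```

Emit:
{"fn": "apply_moves", "kwargs": {"steps": [[-1,-11,40,0,0,0,0],[-1,-11,40,0,0,0,0],[-1,-11,40,0,0,0,0],[-1,-11,40,0,0,0,0],[-1,-11,40,0,0,0,0],[-1,-11,40,0,0,0,0],[-1,-11,40,0,0,0,0],[-1,-11,40,0,0,0,0]]}}

```text
time: 11.75
tool_pos: [479.5, -78.0, 186.0]
tcp_rot: [180.0, 0.0, 13.1]
ft_force: [0.2, -0.3, -2.5]
finger_gap: 21.2
grip_force: 58.9
```

Emit:
{"fn": "apply_moves", "kwargs": {"steps": [[-1,-11,40,0,0,0,0],[-1,-11,40,0,0,0,0],[-1,-11,40,0,0,0,0.5],[-1,-10,38,0,0,0,1],[-1,-6,30,0,0,0,1],[-1,0,20,0,0,0,1],[-1,0,8,0,0,0,1],[-1,0,0,0,0,0,1]]}}

```text
time: 12.55
tool_pos: [468.2, -299.6, 185.6]
tcp_rot: [180.0, 0.1, -14.7]
ft_force: [0.5, -0.2, -1.7]
finger_gap: 21.1
grip_force: 59.1
```

Run:
```python
from h import *
from bench import r
s=r.sense();go(s,[467,-361,37],-21)
a=np.radians(13.1);ex=np.array([np.cos(a),np.sin(a)]);ey=np.array([-ex[1],ex[0]])
for n in('scene','top'):
    c=r.snapshot(n); cv2.imwrite(f'pics/{n}5.png',c['color'])
    for b in blobs(m(c,[3,120,90],[16,255,255]),15):
        q=pts(c,b)
        if len(q)<8: continue
        k=q.mean(0)
        if np.hypot(*(k[:2]-[495,330]))<200 and k[2]>-5: D=q[:,:2]-[518.5,261.3]; print(n,len(q),k.round(1),'sx',(D@ex).min().round(),(D@ex).max().round(),'sy',(D@ey).min().round(),(D@ey).max().round())
    if n=='scene': 
        for b in blobs(m(c,[22,150,120],[34,255,255]),200):
            q=pts(c,b); print('yellow',rect(q),np.percentile(q[:,2],[0.5,99]))
```

```text
pos [ 468.2 -299.6  185.6] [ 1.800e+02  6.000e-02 -1.468e+01] f [ 0.5 -0.2 -1.7] gap 21.1 59.0527081489563 -> tool shift [ 14.5  59.7 148.6] turn z units 1.26
scene 31 [461.1 378.5  13.6] sx -41.0 -18.0 sy 121.0 132.0
scene 23 [524.5 368.3  45.2] sx 17.0 40.0 sy 99.0 110.0
yellow [ 470.  -294.3  129.7   35.8  -18.9] [155.13128798 223.41780852]
top 54 [520.6 368.1  41.2] sx 16.0 38.0 sy 98.0 112.0
top 59 [462.1 370.2  12.2] sx -40.0 -21.0 sy 111.0 127.0
```

Run:
```python
import cv2,numpy as np
a=cv2.resize(cv2.imread('pics/top5.png')[220:370,80:270],None,fx=4,fy=3.8)[:, :760]
b=cv2.imread('pics/scene5.png')[150:260,370:550]
a=cv2.resize(cv2.imread('pics/top5.png')[230:350,110:210],(380,456)); b=cv2.resize(cv2.imread('pics/scene5.png')[150:260,430:540],(400,400))
o=np.zeros((456,790,3),np.uint8);o[:456,:380]=a;o[:400,390:790]=b;cv2.imwrite('pics/c5.png',o)
```

```text
(no output)
```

View pics/c5.png

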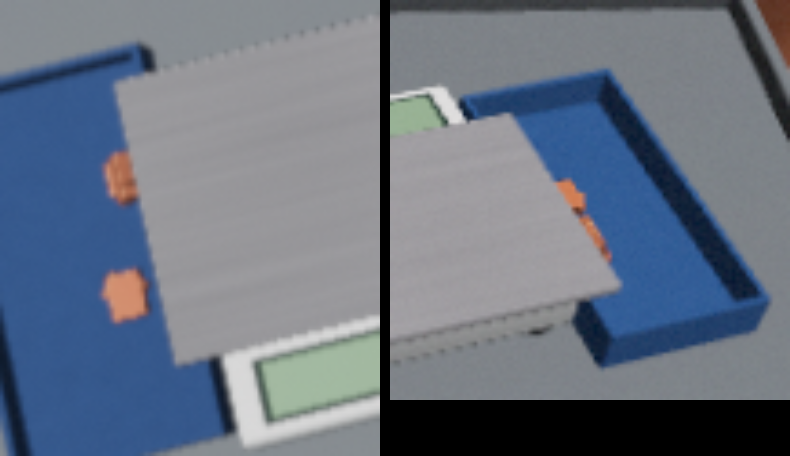

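The left crop (top view) shows one flat chip at (125,295) and a ragged, double-looking chip hard against the plate edge at (122,178). The right crop (scene view) agrees, and that chip may be leaning high on the edge. I'll go back for a close look while I still hold the scraper.

Emit:
{"fn": "apply_moves", "kwargs": {"steps": [[-1,0,-8,0,0,0,-0.6],[-1,0,-20,0,0,0,-1],[-1,0,-30,0,0,0,-1],[-1,6,-38,0,0,0,-1],[-1,8,-40,0,0,0,-1],[-1,10,-40,0,0,0,-1],[-1,12,-40,0,0,0,0],[-1,12,-40,0,0,0,0]]}}

```text
time: 13.45
tool_pos: [498.8, -36.4, 186.1]
tcp_rot: [180.0, 0.0, 13.8]
ft_force: [0.8, 0.4, -1.0]
finger_gap: 21.8
grip_force: 59.1
```

Emit:
{"fn": "apply_moves", "kwargs": {"steps": [[-1,11,-40,0,0,0,0],[-1,11,-40,0,0,0,0],[-1,11,-40,0,0,0,0],[-1,11,-40,0,0,0,0],[-1,11,-40,0,0,0,0],[-1,11,-40,0,0,0,0],[-1,11,-40,0,0,0,0],[-1,11,-40,0,0,0,0]]}}

```text
time: 14.25
tool_pos: [508.7, 295.2, 186.1]
tcp_rot: [180.0, 0.0, 13.8]
ft_force: [1.3, -0.4, -1.2]
finger_gap: 21.3
grip_force: 59.1
```

Emit:
{"fn": "apply_moves", "kwargs": {"steps": [[-1,11,-40,0,0,0,0],[-1,9,-34,0,0,0,0],[-1,6,-26,0,0,0,0],[-1,4,-16,0,0,0,0],[-1,0,-8,0,0,0,0],[-1,0,0,0,0,0,0],[-1,0,0,0,0,0,0],[-1,0,0,0,0,0,0]]}}

```text
time: 15.05
tool_pos: [509.5, 420.1, 186.2]
tcp_rot: [180.0, 0.0, 13.6]
ft_force: [0.2, 0.2, -1.9]
finger_gap: 21.1
grip_force: 59.0
```

```bash
cat > chips.py <<'E'
from h import *
from bench import r
import sys
a=np.radians(13.1);ex=np.array([np.cos(a),np.sin(a)]);ey=np.array([-ex[1],ex[0]])
s=r.sense();go(s,[476.6,441.5,186],13.1)
D=s['tool_pos'][:2]-[518.5,261.3]; print('tcp sx,sy',(D@ex).round(1),(D@ey).round(1))
c=r.snapshot('wrist'); cv2.imwrite(f'pics/{sys.argv[1]}.png',c['color']); T=tcp(s)@c['hand_eye']
for b in blobs(m(c,[3,120,70],[16,255,255]),60):
    q=pts(c,b,T); D=q[:,:2]-[518.5,261.3]; sx,sy=D@ex,D@ey; k=np.median(sy)
    if not(-110<k<200 and abs(np.median(sx))<110): continue
    v,u=np.nonzero(b); print(len(q),'px',u.mean().round(),v.mean().round(),'sx',np.percentile(sx,[1,50,99]).round(),'sy',np.percentile(sy,[1,50,99]).round(),'z',np.percentile(q[:,2],[1,25,50,75,99]).round())
E
python3 chips.py w6
```

```text
pos [509.5 420.1 186.2] [1.7998e+02 1.0000e-02 1.3620e+01] f [ 0.2  0.2 -1.9] gap 21.1 59.0179967880249 -> tool shift [-26.9 -28.5   0.2] turn z units 0.1
tcp sx,sy 27.2 156.7
971 px 394.0 217.0 sx [16. 29. 39.] sy [ 98. 108. 116.] z [13. 29. 40. 45. 49.]
524 px 397.0 268.0 sx [-33. -20.  -9.] sy [ 92.  99. 105.] z [ 9. 15. 19. 22. 27.]
342 px 371.0 276.0 sx [-41. -28.  63.] sy [113. 120. 146.] z [  9.  13.  13.  14. 218.]
```

View pics/w6.png

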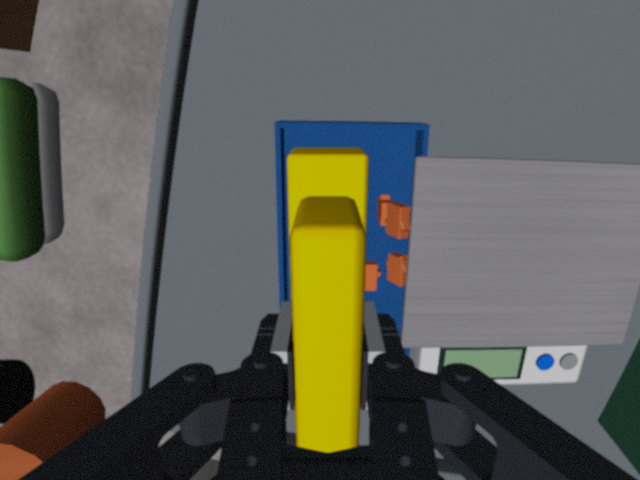

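All four chips are off the plate. At (396,217) one chip is propped high against the plate edge with its top at z≈49. The others, at (397,268), (371,276) and behind (384,207), sit low in the tray. I'll nudge the propped one along the edge with the end of the scraper's foot so that it drops clear.

Emit:
{"fn": "apply_moves", "kwargs": {"steps": [[-1,12,5,0,0,0,0.1],[-1,20,8,0,0,0,0],[-1,24,10,0,0,0,0],[-1,24,10,0,0,0,0],[-1,14,7,0,0,0,0],[-1,4,3,10,0,0,0],[-1,0,0,20,0,0,0],[-1,0,0,24,0,0,0]]}}

```text
time: 15.9
tool_pos: [615.4, 401.4, 131.9]
tcp_rot: [-180.0, -0.1, 13.1]
ft_force: [-0.2, 1.0, -2.2]
finger_gap: 21.2
grip_force: 59.1
```

Emit:
{"fn": "apply_moves", "kwargs": {"steps": [[-1,0,0,24,0,0,0],[-1,0,0,18,0,0,0],[-1,0,0,8,0,0,0],[-1,0,0,3,0,0,0],[-1,0,0,0,0,0,0],[-1,0,0,0,0,0,0],[-1,0,0,0,0,0,0],[-1,0,0,0,0,0,0]]}}

```text
time: 16.7
tool_pos: [615.1, 402.1, 80.3]
tcp_rot: [-180.0, -0.1, 13.1]
ft_force: [-0.1, -0.4, -2.1]
finger_gap: 21.2
grip_force: 59.1
```

```bash
python3 chips.py w7
```

```text
pos [615.1 402.1  80.3] [-1.7997e+02 -1.0000e-01  1.3150e+01] f [-0.1 -0.4 -2.1] gap 21.2 59.085626006126404 -> tool shift [-125.7  -70.  -105.9] turn z units 0.01
tcp sx,sy 126.0 115.2
```

Emit:
{"fn": "apply_moves", "kwargs": {"steps": [[-1,0,1.5,4,0,0,0],[-1,0,0,5,0,0,0],[-1,0,0,2,0,0,0],[-1,-6,0,0,0,0,0],[-1,-6,0,0,0,0,0],[-1,-6,0,0,0,0,0],[-1,-5,0,0,0,0,0],[-1,-5,0,0,0,0,0]]}}

```text
time: 17.55
tool_pos: [587.2, 393.9, 68.5]
tcp_rot: [-180.0, -0.0, 13.2]
ft_force: [-0.3, 0.0, -2.1]
finger_gap: 21.0
grip_force: 59.1
```

Emit:
{"fn": "apply_moves", "kwargs": {"steps": [[-1,-5,0,0,0,0,0],[-1,-5,0,0,0,0,0],[-1,-5,0,0,0,0,0],[-1,-5,0,0,0,0,0],[-1,-5,0,0,0,0,0],[-1,-5,0,0,0,0,0],[-1,0,0,0,0,0,0],[-1,0,0,0,0,0,0]]}}

```text
time: 18.35
tool_pos: [558.3, 387.1, 68.2]
tcp_rot: [-180.0, -0.0, 13.2]
ft_force: [-0.8, -0.5, -0.8]
finger_gap: 20.6
grip_force: 59.1
```

Emit:
{"fn": "apply_moves", "kwargs": {"steps": [[-1,6,-2,0,0,0,0],[-1,12,0,0,0,0,0],[-1,0,0,-12,0,0,0],[-1,0,0,-22,0,0,0],[-1,0,-10,-25,0,0,0],[-1,0,-18,-25,0,0,0],[-1,0,-12,-20,0,0,0],[-1,0,-4,-10,0,0,0]]}}

```text
time: 19.15
tool_pos: [566.1, 437.9, 186.0]
tcp_rot: [-179.9, -0.2, 13.2]
ft_force: [0.3, 0.4, -1.4]
finger_gap: 21.0
grip_force: 59.1
```

```bash
python3 chips.py w8
python3 - <<'E'
import cv2
cv2.imwrite('pics/w8c.png',cv2.resize(cv2.imread('pics/w8.png')[150:450,300:640],None,fx=2,fy=2))
E
```

```text
pos [566.1 437.9 186. ] [-179.88   -0.24   13.21] f [ 0.3  0.4 -1.4] gap 21.0 59.07548010349274 -> tool shift [-86.3 -23.9  -0.3] turn z units 0.02
tcp sx,sy 86.3 161.2
401 px 389.0 307.0 sx [-17.  11.  94.] sy [ 99. 111. 140.] z [  9.  20.  22.  23. 205.]
```

View pics/w8c.png

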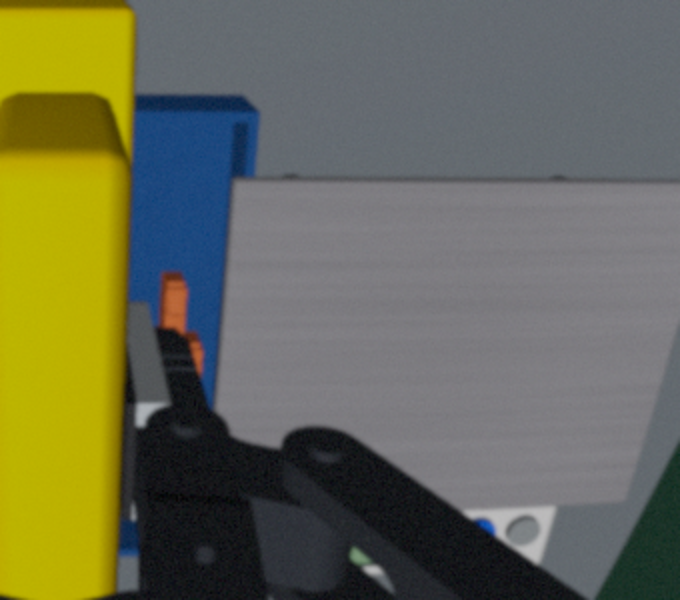

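The crop shows the plate clean and the propped chip knocked down, with the chips now low at (175,300) and (195,350). I'll carry the scraper back and recheck from the fixed cameras.

Emit:
{"fn": "apply_moves", "kwargs": {"steps": [[-1,-4,10,0,0,0,0],[-1,-8,22,0,0,0,0],[-1,-12,32,0,0,0,0],[-1,-14,39,0,0,0,0],[-1,-14,39,0,0,0,0],[-1,-14,39,0,0,0,0],[-1,-14,39,0,0,0,0],[-1,-14,39,0,0,0,0]]}}

```text
time: 20.0
tool_pos: [530.9, 159.1, 179.9]
tcp_rot: [180.0, 0.2, 13.1]
ft_force: [0.5, -0.1, -2.1]
finger_gap: 21.7
grip_force: 59.0
```

Emit:
{"fn": "apply_moves", "kwargs": {"steps": [[-1,-14,39,0,0,0,0],[-1,-14,39,0,0,0,0],[-1,-14,39,0,0,0,0],[-1,-14,39,0,0,0,0],[-1,-14,39,0,0,0,0],[-1,-14,39,0,0,0,0],[-1,-14,39,0,0,0,0],[-1,-14,39,0,0,0,0]]}}

```text
time: 20.8
tool_pos: [492.1, -169.1, 180.1]
tcp_rot: [-179.9, 0.1, 13.1]
ft_force: [1.1, 0.2, -2.0]
finger_gap: 21.2
grip_force: 59.0
```

Emit:
{"fn": "apply_moves", "kwargs": {"steps": [[-1,-14,39,0,0,0,0],[-1,-14,38,0,0,0,0],[-1,-10,30,0,0,0,0.9],[-1,0,20,0,0,0,1],[-1,0,8,0,0,0,1],[-1,0,0,0,0,0,1],[-1,0,0,0,0,0,1],[-1,0,0,0,0,0,1]]}}

```text
time: 21.6
tool_pos: [483.1, -307.7, 179.7]
tcp_rot: [-179.9, 0.2, -16.6]
ft_force: [0.8, -0.4, -1.5]
finger_gap: 21.5
grip_force: 59.1
```

Run:
```python
from h import *
from bench import r
s=r.sense();go(s,[467,-361,37],-21)
a=np.radians(13.1);ex=np.array([np.cos(a),np.sin(a)]);ey=np.array([-ex[1],ex[0]])
for n in('scene','top'):
    c=r.snapshot(n); cv2.imwrite(f'pics/{n}9.png',c['color'])
    for b in blobs(m(c,[3,120,70],[16,255,255]),8):
        q=pts(c,b)
        if len(q)<4: continue
        k=q.mean(0)
        if np.hypot(*(k[:2]-[495,330]))<200 and k[2]>-5: D=q[:,:2]-[518.5,261.3]; print(n,len(q),k.round(1),'sx',(D@ex).min().round(),(D@ex).max().round(),'sy',(D@ey).min().round(),(D@ey).max().round(),'z',q[:,2].min().round(),q[:,2].max().round())
```

```text
pos [ 483.1 -307.7  179.7] [-179.95    0.21  -16.65] f [ 0.8 -0.4 -1.5] gap 21.5 59.12886321544647 -> tool shift [  0.3  55.8 142.7] turn z units 0.87
scene 35 [466.  376.2  18.9] sx -43.0 -6.0 sy 112.0 133.0 z 12.0 31.0
top 148 [476.6 368.2  18. ] sx -42.0 18.0 sy 103.0 128.0 z 5.0 32.0
```

Emit:
{"fn": "apply_moves", "kwargs": {"steps": [[-1,0,10,0,0,0,0.87],[-1,0,16,4,0,0,0],[-1,0,16,16,0,0,0],[-1,0,10,24,0,0,0],[-1,0,4,26,0,0,0],[-1,0,0,26,0,0,0],[-1,0,0,22,0,0,0],[-1,0,0,12,0,0,0]]}}

```text
time: 22.5
tool_pos: [463.7, -359.5, 47.8]
tcp_rot: [-179.9, 0.3, -20.6]
ft_force: [-0.9, 0.0, -2.4]
finger_gap: 21.7
grip_force: 59.2
```

Emit:
{"fn": "apply_moves", "kwargs": {"steps": [[-1,0,0,5,0,0,0],[-1,0,0,2,0,0,0],[-1,0,0,0,0,0,0],[-1,0,0,0,0,0,0],[-1,0,0,0,0,0,0],[-1,0,0,0,0,0,0],[-1,0,0,0,0,0,0],[-1,0,0,0,0,0,0]]}}

```text
time: 23.3
tool_pos: [466.6, -360.2, 45.3]
tcp_rot: [180.0, -0.0, -20.7]
ft_force: [-0.1, -0.1, -2.2]
finger_gap: 21.4
grip_force: 59.1
```

Emit:
{"fn": "apply_moves", "kwargs": {"steps": [[-1,0,0,4,0,0,0],[-1,0,0,3,0,0,0],[-1,0,0,1.5,0,0,0],[-1,0,0,1,0,0,0],[-1,0,0,0,0,0,0],[-1,0,0,0,0,0,0],[-1,0,0,0,0,0,0],[-1,0,0,0,0,0,0]]}}

```text
time: 24.1
tool_pos: [466.5, -360.2, 35.7]
tcp_rot: [180.0, -0.0, -20.7]
ft_force: [-0.8, 0.2, -1.5]
finger_gap: 21.5
grip_force: 59.3
```

Emit:
{"fn": "apply_moves", "kwargs": {"steps": [[-1,0,0,0.7,0,0,0],[-1,0,0,0.4,0,0,0],[-1,0,0,0,0,0,0],[-1,0,0,0,0,0,0],[-1,0,0,0,0,0,0],[-1,0,0,0,0,0,0],[-1,0,0,0,0,0,0],[-1,0,0,0,0,0,0]]}}

```text
time: 24.9
tool_pos: [466.6, -360.3, 35.0]
tcp_rot: [180.0, -0.0, -20.7]
ft_force: [-2.7, 2.3, 6.3]
finger_gap: 21.4
grip_force: 60.0
```

Emit:
{"fn": "apply_moves", "kwargs": {"steps": [[-0.3,0,0,0,0,0,0],[0,0,0,0,0,0,0],[0.5,0,0,0,0,0,0],[1,0,0,0,0,0,0],[1,0,0,0,0,0,0],[1,0,0,0,0,0,0],[1,0,0,-4,0,0,0],[1,0,0,-16,0,0,0]]}}

```text
time: 25.7
tool_pos: [465.2, -359.0, 53.2]
tcp_rot: [-179.9, 0.2, -20.7]
ft_force: [-1.5, -0.5, -0.1]
finger_gap: 85.5
grip_force: 0.0
```

Emit:
{"fn": "apply_moves", "kwargs": {"steps": [[1,0,0,-25,0,0,0],[1,0,0,-25,0,0,0],[1,0,0,-25,0,0,0],[1,0,0,-25,0,0,-0.5],[1,0,0,-15,0,0,-1],[1,0,0,0,0,0,-1],[1,0,0,0,0,0,-1],[1,0,0,0,0,0,-1]]}}

```text
time: 26.5
tool_pos: [466.8, -360.5, 171.5]
tcp_rot: [179.9, -0.1, 2.0]
ft_force: [0.4, 0.8, 0.6]
finger_gap: 85.6
grip_force: 0.0
```

Emit:
{"fn": "apply_moves", "kwargs": {"steps": [[1,0,0,0,0,0,-1],[1,0,0,0,0,0,-1],[1,0,0,0,0,0,-1],[1,0,0,0,0,0,-1],[1,0,0,0,0,0,-1],[1,0,0,0,0,0,-1],[1,0,0,0,0,0,-1],[1,0,0,0,0,0,-1]]}}

```text
time: 27.3
tool_pos: [466.7, -360.4, 171.2]
tcp_rot: [179.9, -0.0, 42.0]
ft_force: [0.8, -0.3, -0.2]
finger_gap: 85.6
grip_force: 0.0
```

Emit:
{"fn": "apply_moves", "kwargs": {"steps": [[1,0,0,0,0,0,-1],[1,0,0,0,0,0,-1],[1,0,0,0,0,0,-1],[1,0,0,0,0,0,-1],[1,0,0,0,0,0,-1],[1,0,0,0,0,0,-1],[1,0,0,0,0,0,-1],[1,0,0,0,0,0,-1]]}}

```text
time: 28.1
tool_pos: [466.7, -360.4, 171.2]
tcp_rot: [179.9, 0.0, 82.0]
ft_force: [-0.0, 0.1, -0.1]
finger_gap: 85.2
grip_force: 0.0
```

Run:
```python
from h import *
from bench import r
s=r.sense();go(s,[490.5,-155,190],101)
for n in('scene','top'):
    c=r.snapshot(n); p=pts(c,np.ones((480,640),bool))
    for nm,x0,x1,y0,y1,z,z1 in(('scr',380,560,-440,-290,60,80),('pot',430,560,-230,-90,60,80)):
        q=p[(p[:,0]>x0)&(p[:,0]<x1)&(p[:,1]>y0)&(p[:,1]<y1)&(p[:,2]>z)&(p[:,2]<z1)]; print(n,nm,rect(q),np.percentile(q[:,2],98).round(1))
```

```text
pos [ 466.7 -360.4  171.2] [1.7993e+02 5.0000e-02 8.2000e+01] f [-0.   0.1 -0.1] gap 85.2 0.0 -> tool shift [206.7  -5.  -19. ] turn z units -3.8
scene scr [ 467.2 -359.3  100.7   25.6  -21.2] 72.9
scene pot [ 489.1 -154.   111.4   65.1  -79.7] 72.5
top scr [ 467.9 -359.8  100.    24.   -21.1] 73.7
top pot [ 490.4 -155.5  110.6   60.   -79.4] 73.7
```

Emit:
{"fn": "apply_moves", "kwargs": {"steps": [[1,15,0,0,0,0,0],[1,30,-1,0,0,0,0],[1,40,-1,0,0,0,0],[1,40,-1,0,0,0,0],[1,35,-1,0,0,0,-0.8],[1,15,0,0,0,0,-1],[1,5,0,0,0,0,-1],[1,0,0,0,0,0,-1]]}}

```text
time: 29.0
tool_pos: [486.5, -179.1, 170.0]
tcp_rot: [180.0, -0.0, 101.0]
ft_force: [0.7, 0.1, -0.1]
finger_gap: 85.7
grip_force: 0.0
```

Run:
```python
from h import *
from bench import r
s=r.sense()
c=r.snapshot('wrist'); T=tcp(s)@c['hand_eye']; p=pts(c,np.ones((480,640),bool),T)
q=p[(p[:,0]>420)&(p[:,0]<570)&(p[:,1]>-240)&(p[:,1]<-80)&(p[:,2]>63)&(p[:,2]<78)]; k=rect(q); print(len(q),k,np.median(q[:,2]))
go(s,[k[0],k[1],24],k[4]%180)
```

```text
5453 [ 488.6 -154.3  109.8   60.4  -79.2] 69.83264745803578
pos [ 486.5 -179.1  170. ] [ 1.7997e+02 -1.0000e-02  1.0098e+02] f [ 0.7  0.1 -0.1] gap 85.7 0.0 -> tool shift [ 23.9   6.7 146. ] turn z units 0.04
```

Emit:
{"fn": "apply_moves", "kwargs": {"steps": [[1,10,4,0,0,0,0],[1,10,3,10,0,0,0],[1,3,0.5,25,0,0,0],[1,0,0,30,0,0,0],[1,0,0,30,0,0,0],[1,0,0,28,0,0,0],[1,0,0,15,0,0,0],[1,0,0,5,0,0,0]]}}

```text
time: 29.85
tool_pos: [487.8, -156.0, 24.2]
tcp_rot: [-179.8, -0.1, 100.7]
ft_force: [0.1, 1.4, 0.8]
finger_gap: 85.1
grip_force: 0.0
```

Emit:
{"fn": "apply_moves", "kwargs": {"steps": [[1,0,0,0,0,0,0],[1,0,0,0,0,0,0],[0.6,0,0,0,0,0,0],[0.5,0,0,0,0,0,0],[0,0,0,0,0,0,0],[-1,0,0,0,0,0,0],[-1,0,0,0,0,0,0],[-1,0,0,0,0,0,0]], "squeeze": 50}}

```text
time: 30.65
tool_pos: [490.3, -157.7, 27.7]
tcp_rot: [179.9, 0.1, 100.8]
ft_force: [-0.7, -0.0, 6.1]
finger_gap: 59.5
grip_force: 55.9
```

Run:
```python
from h import *
from bench import r
s=r.sense(); go(s,[489.5,-154.8,180],103.1); print(s['wrist_torque'])
```

```text
pos [ 490.3 -157.7   27.7] [1.7991e+02 7.0000e-02 1.0079e+02] f [-0.7 -0.   6.1] gap 59.5 55.85378587245941 -> tool shift [   2.8    0.  -152.3] turn z units -0.46
[ 0.12433853  0.26769845 -0.02020852]
```

Emit:
{"fn": "apply_moves", "kwargs": {"steps": [[-1,0,0,-3,0,0,0],[-1,0,0,-8,0,0,0],[-1,0,0,-16,0,0,0],[-1,0,0,-25,0,0,0],[-1,0,0,-28,0,0,0],[-1,0,0,-28,0,0,-0.2],[-1,0,0,-26,0,0,-0.26],[-1,0,0,-16,0,0,0]], "squeeze": 60}}

```text
time: 31.45
tool_pos: [490.0, -157.5, 179.2]
tcp_rot: [179.9, 0.1, 103.1]
ft_force: [-0.2, 0.2, -4.0]
finger_gap: 59.4
grip_force: 65.4
```

Emit:
{"fn": "apply_moves", "kwargs": {"steps": [[-1,6,2,-2,0,0,0],[-1,12,4,0,0,0,0],[-1,20,6,0,0,0,0],[-1,28,8,0,0,0,0],[-1,32,10,0,0,0,0],[-1,32,10,0,0,0,0],[-1,32,10,0,0,0,0],[-1,32,10,0,0,0,0]]}}

```text
time: 32.25
tool_pos: [502.3, 47.7, 176.4]
tcp_rot: [-179.8, -0.1, 103.1]
ft_force: [0.3, -0.0, -3.2]
finger_gap: 59.3
grip_force: 65.5
```

Emit:
{"fn": "apply_moves", "kwargs": {"steps": [[-1,32,10,0,0,0,0],[-1,32,10,0,0,0,0],[-1,32,10,0,0,0,0],[-1,32,10,0,0,0,0],[-1,32,9,0,0,0,0],[-1,24,7,0,0,0,0],[-1,14,4,0,0,0,0],[-1,7,2,0,0,0,0]]}}

```text
time: 33.05
tool_pos: [516.5, 260.3, 176.9]
tcp_rot: [-179.8, 0.0, 103.2]
ft_force: [-0.3, 0.3, -3.7]
finger_gap: 58.8
grip_force: 65.5
```

Emit:
{"fn": "apply_moves", "kwargs": {"steps": [[-1,0,0,0,0,0,0],[-1,0,0,0,0,0,0],[-1,0,0,0,0,0,0],[-1,0,0,0,0,0,0],[-1,0,0,0,0,0,0],[-1,0,0,0,0,0,0],[-1,0,0,0,0,0,0],[-1,0,0,0,0,0,0]]}}

```text
time: 33.85
tool_pos: [517.9, 258.9, 178.5]
tcp_rot: [180.0, -0.0, 103.1]
ft_force: [-0.3, -0.1, -3.6]
finger_gap: 59.3
grip_force: 65.5
```

```bash
cat > pot.py <<'E'
from h import *
from bench import r
s=r.sense(); go(s,[519,258.6,97],103.1); t=s['tool_pos']
def plane(q): 
    A=np.c_[q[:,:2]-q[:,:2].mean(0),np.ones(len(q))]; k=np.linalg.lstsq(A,q[:,2],rcond=None)[0]; return np.degrees(k[:2]).round(2),k[2].round(1)
for n in('wrist','scene','top'):
    s=r.sense();c=r.snapshot(n); T=tcp(s)@c['hand_eye'] if n=='wrist' else c['T']
    cv2.imwrite(f'pics/p_{n}.png',c['color'])
    h=hsv(c); k=((h[...,0]<4)|(h[...,0]>174))&(h[...,1]>140)&(h[...,2]>40)
    q=pts(c,k,T); q=q[(np.hypot(*(q[:,:2]-t[:2]).T)<95)&(q[:,2]>t[2]-60)&(q[:,2]<t[2]+65)]
    top=q[q[:,2]>t[2]+42.3-6]; 
    if len(top)<30: print(n,len(q),len(top)); continue
    print(n,len(q),'all',rect(q),'z',np.percentile(q[:,2],[0.5,2,98]).round(1),'rim',rect(top),'tilt,z',plane(top))
E
python3 pot.py
```

```text
pos [517.9 258.9 178.5] [180.    -0.   103.09] f [-0.3 -0.1 -3.6] gap 59.3 65.50098896026611 -> tool shift [-0.6  1.  81.5] turn z units -0.0
wrist 43513 all [516.8 263.8 107.4  61.2 -76.9] z [156.3 157.1 221.5] rim [514.6 273.5  87.7  61.2 -77. ] tilt,z (array([-0.15, -0.02]), np.float64(220.0))
scene 1856 all [528.5 263.9 111.9  99.1 -76.8] z [152.5 154.5 222.5] rim [531.8 254.4 117.5  82.8  62.3] tilt,z (array([1.16, 0.49]), np.float64(219.9))
top 888 all [517.4 260.2 110.   58.2 -77. ] z [152.9 153.5 222. ] rim [517.4 260.4 109.6  58.  -77. ] tilt,z (array([-0.42,  0.29]), np.float64(219.1))
```

Emit:
{"fn": "apply_moves", "kwargs": {"steps": [[-1,0,1.2,5,0,0,0],[-1,0,0,12,0,0,0],[-1,0,0,16,0,0,0],[-1,0,0,16,0,0,0],[-1,0,0,14,0,0,0],[-1,0,0,8,0,0,0],[-1,0,0,4,0,0,0],[-1,0,0,2,0,0,0]]}}

```text
time: 34.8
tool_pos: [518.9, 259.3, 101.1]
tcp_rot: [-180.0, 0.0, 103.1]
ft_force: [0.6, 0.7, -3.2]
finger_gap: 59.6
grip_force: 65.5
```

Emit:
{"fn": "apply_moves", "kwargs": {"steps": [[-1,0,0,0,0,0,0],[-1,0,0,0,0,0,0],[-1,0,0,0,0,0,0],[-1,0,0,0,0,0,0],[-1,0,0,0,0,0,0],[-1,0,0,0,0,0,0],[-1,0,0,0,0,0,0],[-1,0,0,0,0,0,0]]}}

```text
time: 35.6
tool_pos: [519.0, 259.2, 101.5]
tcp_rot: [-180.0, -0.0, 103.1]
ft_force: [-0.1, -0.2, -2.9]
finger_gap: 59.5
grip_force: 65.5
```

```bash
python3 pot.py
```

```text
pos [519.  259.2 101.5] [-180.     -0.    103.09] f [-0.1 -0.2 -2.9] gap 59.5 65.50083518028259 -> tool shift [-0.6 -0.2  4.5] turn z units -0.0
wrist 44592 all [518.2 264.1 107.6  60.9 -76.9] z [ 79.2  80.  144.5] rim [515.9 273.6  88.   60.9 -76.7] tilt,z (array([-0.1 , -0.01]), np.float64(143.0))
scene 1610 all [533.4 265.6 112.2  91.8 -76.6] z [ 76.1  78.9 145.5] rim [533.5 265.2 109.6  91.6 -77.4] tilt,z (array([0.4 , 0.84]), np.float64(142.9))
top 709 all [518.6 260.2 109.1  58.3 -76.8] z [ 74.9  76.4 145.5] rim [518.6 260.3 109.   58.3 -76.8] tilt,z (array([0.33, 0.5 ]), np.float64(142.0))
```

Emit:
{"fn": "apply_moves", "kwargs": {"steps": [[-1,0.5,0,3,0,0,0],[-1,0,0,4,0,0,0],[-1,0,0,3,0,0,0],[-1,0,0,2,0,0,0],[-1,0,0,1,0,0,0],[-1,0,0,0.5,0,0,0],[-1,0,0,0,0,0,0],[-1,0,0,0,0,0,0]]}}

```text
time: 36.55
tool_pos: [519.0, 259.8, 88.2]
tcp_rot: [180.0, -0.0, 103.1]
ft_force: [0.4, -1.1, -3.9]
finger_gap: 59.1
grip_force: 65.5
```

Emit:
{"fn": "apply_moves", "kwargs": {"steps": [[-1,0,0,0,0,0,0],[-1,0,0,0,0,0,0],[-1,0,0,0,0,0,0],[-1,0,0,0,0,0,0],[-1,0,0,0,0,0,0],[-1,0,0,0,0,0,0],[-1,0,0,0,0,0,0],[-1,0,0,0,0,0,0]]}}

```text
time: 37.35
tool_pos: [518.9, 259.8, 88.0]
tcp_rot: [-180.0, 0.0, 103.1]
ft_force: [0.4, 0.5, -3.3]
finger_gap: 60.0
grip_force: 65.5
```

```bash
python3 pot.py; python3 -c "
import cv2;cv2.imwrite('pics/f.png',cv2.resize(cv2.imread('pics/p_scene.png')[130:290,340:560],None,fx=3,fy=3))"
```

```text
pos [518.9 259.8  88. ] [-180.     0.   103.1] f [ 0.4  0.5 -3.3] gap 60.0 65.50145387649536 -> tool shift [-1.1 -0.2 -9. ] turn z units -0.0
wrist 44591 all [517.9 264.7 107.6  61.2 -76.7] z [ 65.7  66.5 131. ] rim [515.6 274.2  88.1  61.2 -76.3] tilt,z (array([-0.12,  0.03]), np.float64(129.5))
scene 1557 all [533.1 265.2 111.5  94.7 -76.4] z [ 64.   65.1 131.8] rim [533.  265.7 110.3  94.7 -76.5] tilt,z (array([1.91, 1.01]), np.float64(129.8))
top 678 all [518.5 260.3 108.6  58.4 -76.8] z [ 61.5  63.2 132.2] rim [518.7 260.3 108.6  58.  -76.8] tilt,z (array([0.26, 0.48]), np.float64(128.8))
```

View pics/f.png

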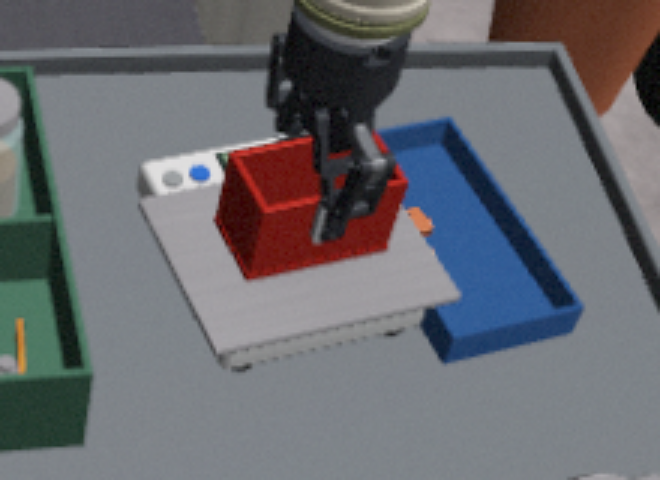

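The final crop shows the pot centred at (315,205), level and aligned over a clear plate, with the chips in the tray at (420,220). Its underside is at about z = 60, which is 1 cm above the plate.

```bash
python3 -c "
from bench import r
print(r.hand_in())"
```

```text
the job is handed in; nothing more can be done
None
```

The job is handed in, with no verdict returned: all four chips are off the plate and in the tray (one propped on the plate edge had to be nudged in), the scraper is upright back in its place, and the pot is held level, centred and aligned about 10 mm above a clear plate, at about 37 s.

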